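# Finish the clasp tray and show the faulty clasp to the camera

## Task

Three brass bag clasps are left on the cutting mat: lay the two whole ones (with a turn-bar on top) on the two empty felt places of the tray, each centred on its felt and lined up with it, so that the rows are complete. Then pick up the faulty clasp, whose turn-bar is missing, and show its flat underside to the inspection camera: in the air, centred on the lens's line of sight, underside 100 mm from the lens and square to it, the clasp's long side along the camera's long side. Finish while holding it there still in the gripper; do not touch the camera, and leave the clasps already in the tray, the maul, the thread spool and the tool pot where they are.

Things in the scene. Friction and masses are not known exactly. Their poses are not given: they have to be found in the camera images.
- whole_a: Whole clasp lying top up on the mat; brass bag clasp: an oblong plate 50 (its x) x 34 (its y) x 14 mm high, edges rounded 4 mm, mass about 90 g. Whole: on the plate stands a turn-bar 24 x 9 mm, lying along x, whose top is 28 mm above the underside. Origin: centre of the underside; z up through the top. The mat's top is 2 mm above the table.
- whole_b: The other whole clasp on the mat, just like whole_a (either may go on either empty place). Same size, origin and axes.
- faulty: The faulty clasp, lying top up on the mat among the other two: the same plate, brass bag clasp: an oblong plate 50 (its x) x 34 (its y) x 14 mm high, edges rounded 4 mm, mass about 90 g, but with no turn-bar: its top is plain, with a dark 10 mm hole mark in the middle. Origin: centre of the underside; z up through the top.
- gap_a: An empty place of the tray: a flat grey felt rectangle 56 (x) x 40 (y) mm, level with the tray's floor. Origin at its centre on the tray's floor, where a clasp's underside centre belongs; x along the felt's long side, z up. Which two of the six places are empty varies.
- gap_b: The other empty place of the tray, as gap_a.
- tray: Fixed low wooden tray, 228 (x) x 168 (y) mm, origin under its centre on the mat; the floor's top is 8 mm above the origin, its rim 13 mm. Six felt places, three along x at 64 mm spacing by two along y at 78 mm (at x = -64, 0, 64 and y = -39, 39 mm); four already hold a whole clasp, long side along the tray's x.
- camera: Inspection camera, a fixed black box 90 (its x) x 54 (its y) x 36 mm with a round aluminium lens barrel 40 mm across, on a low stand. Origin at the centre of the lens's front, 85 mm above the table; z is the line of sight out of the lens: up, leaning 25 degrees from vertical towards the robot's side; x along the box's long side, y level. The box's face is 12 mm behind the lens's front.
- laid_1: A whole clasp already lying in the tray; leave it there. Size, origin and axes as whole_a.
- laid_2: A whole clasp already lying in the tray; leave it there. Size, origin and axes as whole_a.
- laid_3: A whole clasp already lying in the tray; leave it there. Size, origin and axes as whole_a.
- laid_4: A whole clasp already lying in the tray; leave it there. Size, origin and axes as whole_a.
- maul: Bystander: leather maul standing on its head, white head 60 mm across and 80 mm high, wooden handle up to 210 mm. Origin: centre of the underside.
- spool: Bystander: pale thread spool standing upright, 44 mm across, 46 mm high. Origin: centre of the underside.
- pot: Bystander: dark metal pot with tools, 76 mm across, 100 mm high, tools up to 180 mm. Origin: centre of the underside.
Not all that is in view belongs to the job. Leave any pink or turquoise look-alike of the faulty alone. Leave any grey or turquoise look-alike of the whole_a alone.

How it is judged:
On the way:
1. both whole clasps lie on the two empty felt places of the tray, let go (((horizontal distance between whole_a and gap_a below 0.008 m and angle between the x axis of whole_a and the x axis of gap_a, either way round below 0.17 rad and angle between each of whole_a, whole_b's own z axis and vertical below 0.1 rad and z of whole_a in the frame of gap_a between -0.004 and 0.004 m and contact force between each of whole_a, whole_b and the fingers below 0.05 N and linear speed of each of whole_a, whole_b below 0.02 m/s and horizontal distance between whole_b and gap_b below 0.008 m and angle between the x axis of whole_b and the x axis of gap_b, either way round below 0.17 rad and z of whole_b in the frame of gap_b between -0.004 and 0.004 m) or (horizontal distance between whole_a and gap_b below 0.008 m and angle between the x axis of whole_a and the x axis of gap_b, either way round below 0.17 rad and angle between each of whole_a, whole_b's own z axis and vertical below 0.1 rad and z of whole_a in the frame of gap_b between -0.004 and 0.004 m and contact force between each of whole_a, whole_b and the fingers below 0.05 N and linear speed of each of whole_a, whole_b below 0.02 m/s and horizontal distance between whole_b and gap_a below 0.008 m and angle between the x axis of whole_b and the x axis of gap_a, either way round below 0.17 rad and z of whole_b in the frame of gap_a between -0.004 and 0.004 m))), for 0.2 s.
At the end, for the whole second after the job is handed in: Whole clasps on both empty felts: flat, within 8 mm and 10 deg, let go; others in the tray moved under 10 mm. Faulty clasp held still in the fingers: underside centre within 15 mm of the line of sight, 85-115 mm from the lens, square within 10 deg, long side along the camera's within 12 deg (((horizontal distance between whole_a and gap_a below 0.008 m and angle between the x axis of whole_a and the x axis of gap_a, either way round below 0.17 rad and angle between each of whole_a, whole_b's own z axis and vertical below 0.1 rad and z of whole_a in the frame of gap_a between -0.004 and 0.004 m and contact force between each of whole_a, whole_b and the fingers below 0.05 N and linear speed of each of whole_a, whole_b below 0.02 m/s and horizontal distance between whole_b and gap_b below 0.008 m and angle between the x axis of whole_b and the x axis of gap_b, either way round below 0.17 rad and z of whole_b in the frame of gap_b between -0.004 and 0.004 m) or (horizontal distance between whole_a and gap_b below 0.008 m and angle between the x axis of whole_a and the x axis of gap_b, either way round below 0.17 rad and angle between each of whole_a, whole_b's own z axis and vertical below 0.1 rad and z of whole_a in the frame of gap_b between -0.004 and 0.004 m and contact force between each of whole_a, whole_b and the fingers below 0.05 N and linear speed of each of whole_a, whole_b below 0.02 m/s and horizontal distance between whole_b and gap_a below 0.008 m and angle between the x axis of whole_b and the x axis of gap_a, either way round below 0.17 rad and z of whole_b in the frame of gap_a between -0.004 and 0.004 m)) and x of faulty in the frame of camera between -0.015 and 0.015 m and y of faulty in the frame of camera between -0.015 and 0.015 m and z of faulty in the frame of camera between 0.085 and 0.115 m and angle between the z axis of faulty and the z axis of camera, either way round below 0.17 rad and angle between the x axis of faulty and the x axis of camera, either way round below 0.21 rad and angle between faulty's own z axis and vertical below 1 rad and contact force between faulty and the fingers above 1 N and linear speed of faulty below 0.02 m/s and distance of each of laid_1, laid_2, laid_3, laid_4 from where it was at the start of the episode below 0.01 m); the arm keeps its last pose, push and grip.
It fails at once if the inspection camera is touched (contact force between camera and anything else above 1 N).
It fails at once if the maul, spool or pot is pushed away or tipped (distance of any of maul, spool, pot from where it was at the start of the episode above 0.02 m or angle between any of maul, spool, pot's own z axis and vertical above 0.3 rad).
It also fails if it takes over 67 s, if anything falls off the work surface, if the arm or the gripper's body presses on something with over 40 N, if the wrist force passes 120 N, or if a joint passes its speed limit or range.

## Robot

A 6-joint arm with a two-finger parallel gripper is mounted at the origin on the work surface. World frame = base frame: x ahead of the robot, y to its left, z up, the work surface at z = 0. Lengths are in m, angles in rad, forces in N, time in s.
With the tool pointing down it reaches from about 0.3 to 0.825 m from the base axis. Payload 5.4 kg.
Tool frame: the origin (TCP) lies on the centre line of the jaws, within the pads' length; the fingertips stand 11 mm ahead of it and the grasp point (between the pads) lies 8 mm behind it (ctrl.finger_overhang is the distance from the TCP to the fingertips, in m); z points along the fingers, y is the line along which they close (so a half turn about z gives the same grasp; the last joint's range is limited). The gripper opens to 92 mm and grips with 3 to 60 N. Pads are 20 mm wide; open, the fingers measure 128 mm over their backs; the gripper's body (75 mm by 189 mm) begins 69 mm behind the grasp point.
Start: joints at [-1.483, 0.158, 1.597, -0, 1.386, -0.21], TCP at [0.169, -0.55, 0.226] pointing down, gripper open.
Joint ranges: [-2.91, 2.91], [-0.94, 2.29], [0.18, 2.7], [-1.29, 4.43], [0.17, 2.64], [-3, 3]. Speed limits (rad/s): [2.57, 2.57, 3.14, 3.14, 3.14, 3.14].

## Interface

Orientations are given as a unit quaternion [w, x, y, z].
In Python, from workcell import ctrl gives the robot as it stands.
- The arm moves only by the shell command python3 -m inch 'ROWS' [OPENING] [FORCE]. ROWS is JSON, a list that holds one entry, the list of rows, each a list of 6 numbers: the shift along the tool's x, y, z in units of 120 mm (1.0 is 120 mm), then the turn, a rotation vector about the tool's x, y, z in units of pi/2 rad (1.0 is pi/2 rad). A call has 1 to 20 rows; each row shifts and turns the commanded pose from where the row before left it, along the tool's axes as they then stand; what a row does not reach is not made up. A row lasts 1/12 s, in which the tool goes at most 41.7 mm and 7.16 degrees, less where a joint would pass 70% of its speed; a pose out of reach is approached as far as the arm can. A call with a number of a shift or a turn outside -1 to 1 is refused whole. A call with a gripper value outside its range is refused whole. OPENING is the opening, from 0 (shut) to 1 (fully open), set as the call begins (- or left out, the last holds). The fingers move at their own pace and stop on an object; FORCE is the grip in N (left out, the last holds). Time passes only in rows, so rows that do not move let the fingers close. It gives the time, the measured TCP pose, the force, the opening and the grip force at its end, in the units of the state.
- ctrl.state(): the state, without advancing time (a new reading comes with each control period).
- ctrl.snapshot(name): name is "scene" or "top" or "wrist"; returns a dict with "color" (384x512x3 uint8, red, green, blue), "K" (3x3 intrinsics, pixels), "rvec" (rotation vector, rad) and "tvec" (3), from world to camera coordinates, as OpenCV has them; the wrist camera has in their place "mount" (4x4, takes a point from camera to tool coordinates, whose origin is the TCP and whose axes are the flange's). Camera axes: x right, y down, z forward; pixel columns grow to the right and rows downward; lengths in m; the calibration is good to about 2 mm. A picture is of the moment at which its call begins: read the wrist's pose just before it. There is no depth.
- ctrl.sign_off(): hands the job in; it is judged then, once.
The state is a dict: "time": time; "joint_positions": joint angles; "qvel": joint speeds; "joint_efforts": joint torques, N m; "ee_pos": TCP position; "tool_rot": TCP orientation; "force": force on the tool from outside, world axes, zero at the start; "torque": the same for the moment, N m; "gripper_width": opening from 0.0 (shut) to 1.0 (fully open); "grip_force": force on a finger pad.
Only numpy, scipy, OpenCV 4.12 (cv2) and the standard library are available. Lean on these libraries where they do the work, as an engineer would, in place of code of your own. Each camera call takes 0.05 s, during which the arm holds its last target. There are 200 camera calls.

## Working session

There is one attempt and no reset: what is moved stays moved. The work goes in short steps, Python scripts to look and compute and a shell command to move; the robot and the scene stay as the last step left them, time stands still between calls to the robot, and variables do not carry over. Pictures are saved under pics/ and viewed, at most 10 in all, crops included, and the job is handed in when it is done.

```bash
ls; mkdir -p pics; python3 - <<'E'
from workcell import ctrl
import cv2,pickle
s=ctrl.state();print(s)
d={}
for n in("top","scene"):
    p=ctrl.snapshot(n);d[n]=p
    cv2.imwrite(f"pics/{n}0.png",cv2.resize(p["color"][:,:,::-1],(800,600),interpolation=cv2.INTER_CUBIC))
    print(n,p["K"],p["rvec"],p["tvec"])
pickle.dump(d,open("d0.pkl","wb"))
E
```

```text
pics
{'time': 0.0, 'joint_positions': array([-1.48305851e+00,  1.59020103e-01,  1.59818647e+00, -1.30442820e-05,
        1.38618613e+00, -2.10078671e-01]), 'qvel': array([ 0.00094447, -0.00112344, -0.00242663, -0.0002808 ,  0.00141473,
       -0.0010245 ]), 'joint_efforts': array([ 2.04548975e-03, -3.85582209e+01, -3.22103941e+01,  7.02779554e-02,
        3.81107989e-02, -1.48746722e-04]), 'ee_pos': array([ 0.16865957, -0.54909729,  0.22465807]), 'tool_rot': array([-8.98730858e-04,  9.88933060e-01,  1.48359676e-01,  4.86221759e-05]), 'force': array([ 0.23438857,  0.42305546, -0.82547361]), 'torque': array([-0.01653126,  0.02439755,  0.0550365 ]), 'grip_force': 0.0, 'gripper_width': 0.9972581921797278}
top [[458.62164998   0.         255.42123246]
 [  0.         458.62164998 193.93454951]
 [  0.           0.           1.        ]] [ 2.11538572 -2.15175414  0.18331224] [0.04764912 0.55570039 1.09545075]
scene [[473.74109737   0.         254.45350984]
 [  0.         473.74109737 192.66154452]
 [  0.           0.           1.        ]] [ 2.19842665  0.64437133 -0.32666158] [-0.50219152 -0.13182296  1.68282606]
```

View pics/top0.png

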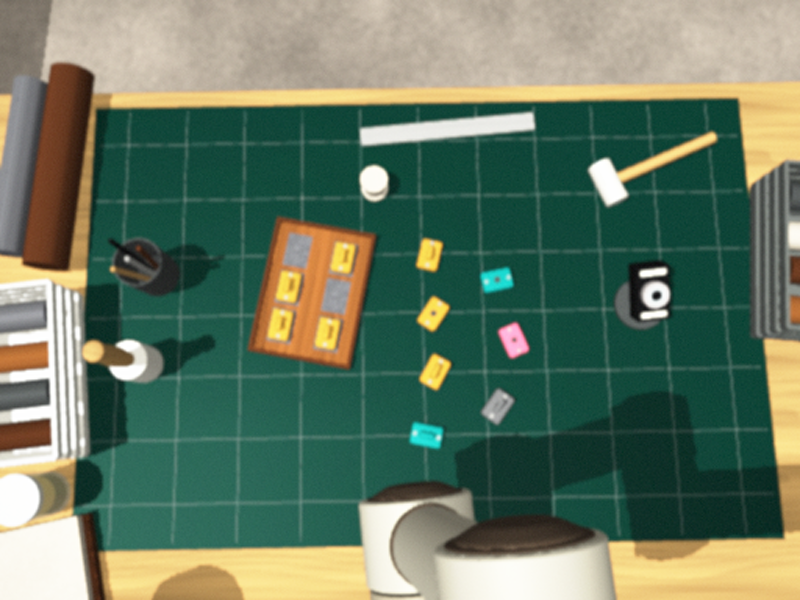

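View pics/scene0.png

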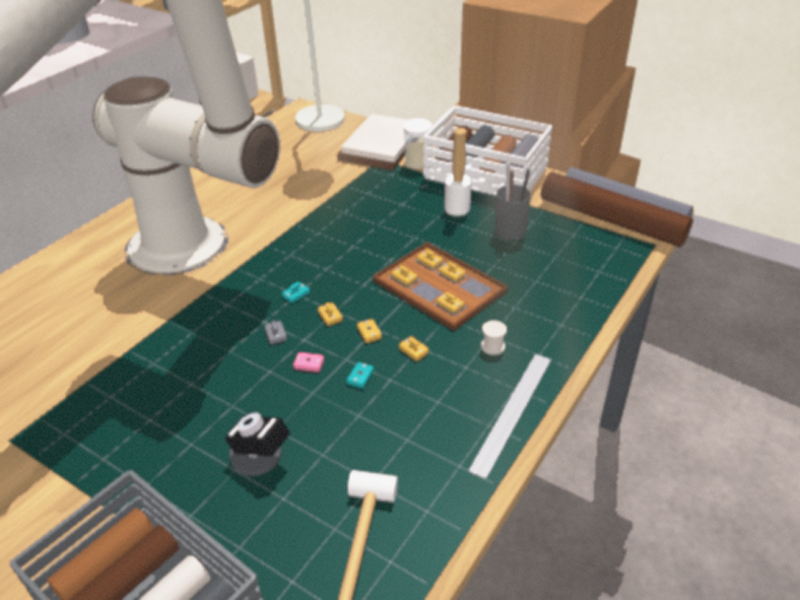

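The top view (800 px scale) shows three brass clasps in a column. The ones at (430,255) and (435,372) have a bar, so they are whole_a and whole_b. The one at (433,314) has only a dark hole, so it is the faulty one. The turquoise, pink and grey ones are look-alikes. The empty felts are at (298,250) and (337,296), and the inspection camera's lens is at (655,296).

```bash
cat > h.py <<'E'
import numpy as np,cv2
from scipy.spatial.transform import Rotation as R
def campose(p,st=None):
    "camera->world rotation, camera centre"
    if "mount" in p:
        q=st["tool_rot"];Rt=R.from_quat(q[[1,2,3,0]]).as_matrix();M=p["mount"]
        return Rt@M[:3,:3],Rt@M[:3,3]+st["ee_pos"]
    A=cv2.Rodrigues(p["rvec"])[0];return A.T,-A.T@p["tvec"].ravel()
def ray(p,uv,st=None):
    A,c=campose(p,st);return c,A@np.linalg.solve(p["K"],[uv[0],uv[1],1])
def cast(p,uv,z,st=None):
    c,d=ray(p,uv,st);return c+d*(z-c[2])/d[2]
def mask(p,lo,hi):
    return cv2.inRange(cv2.cvtColor(p["color"],cv2.COLOR_RGB2HSV),lo,hi)
def blobs(m,amin=60,amax=1e9):
    cs=cv2.findContours(m,cv2.RETR_EXTERNAL,cv2.CHAIN_APPROX_NONE)[0]
    return [c for c in cs if amin<cv2.contourArea(c)<amax]
def rect(p,c,z,st=None):
    "blob outline on plane z -> centre, yaw of long side (deg), sides mm"
    w=np.array([cast(p,q[0],z,st)[:2] for q in c]).astype(np.float32)
    ce,(a,b),an=cv2.minAreaRect(w*1000)
    if a<b:a,b,an=b,a,an+90
    return np.array(ce)/1000,(an+90)%180-90,(a,b)
E
python3 - <<'E'
from h import *;import pickle
d=pickle.load(open("d0.pkl","rb"));p=d["top"];np.set_printoptions(precision=4,suppress=True)
Y=mask(p,(19,130,120),(32,255,255))
for c in blobs(Y,100,900):
    print("yel",c.mean(0)[0]/.64,rect(p,c,.014))
G=mask(p,(0,0,60),(179,70,190))
for c in blobs(G,150,700):
    u=c.mean(0)[0]
    if 150<u[0]<350 and 120<u[1]<290: print("grey",u/.64,rect(p,c,.010))
for n,u,z in(("lens",(655,296),.085),("boxtop",(653,271),.08),("boxbot",(653,315),.08),("maul",(142,362),.08),("pot",(140,260),.1),("spool",(374,180),.046)):
    print(n,cast(p,np.array(u)*.64,z))
for n,uv in(("lens",(655,296)),):
  pass
c1,d1=ray(p,np.array((655.5,296))*.64);c2,d2=ray(d["scene"],np.array((248,425))*.64)
# triangulate
A=np.stack([d1,-d2],1);t=np.linalg.lstsq(A,c2-c1,rcond=None)[0];print(c1+t[0]*d1,c2+t[1]*d2)
im=p["color"][150:215,385:450,::-1];cl=p["color"][145:245,255:355,::-1]
a=cv2.resize(im,(400,400),interpolation=cv2.INTER_CUBIC);b=cv2.resize(cl,(400,400),interpolation=cv2.INTER_CUBIC)
cv2.imwrite("pics/crop1.png",np.hstack([a,b]))
E
```

```text
yel [435.2509 369.6023] (array([ 0.4498, -0.0172]), -29.555023193359375, (52.26065444946289, 36.16743469238281))
yel [326.8706 332.8125] (array([0.5149, 0.1563]), -11.127197265625, (50.52376174926758, 34.64677810668945))
yel [279.8041 324.1604] (array([0.5311, 0.2334]), -12.289314270019531, (49.251670837402344, 35.43739318847656))
yel [433.1967 312.2695] (array([ 0.5442, -0.0164]), -34.54055404663086, (53.13100051879883, 36.24104690551758))
yel [287.9688 286.1161] (array([0.5939, 0.2203]), -12.391128540039062, (50.65598678588867, 35.809024810791016))
yel [342.1875 257.284 ] (array([0.6412, 0.1306]), -10.688156127929688, (49.71244812011719, 35.18616485595703))
yel [428.8938 253.8442] (array([ 0.6438, -0.0128]), -14.90216064453125, (52.95368194580078, 35.86640930175781))
grey [497.0486 405.5266] (array([ 0.3927, -0.1165]), -35.95367431640625, (53.281803131103516, 36.446327209472656))
grey [335.2295 295.3613] (array([0.5773, 0.1431]), -11.433570861816406, (54.21365737915039, 38.61479187011719))
grey [296.8506 249.9756] (array([0.6556, 0.2071]), -12.575653076171875, (54.339969635009766, 38.27281951904297))
lens [ 0.5542 -0.3569  0.085 ]
boxtop [ 0.5948 -0.3587  0.08  ]
boxbot [ 0.5254 -0.3534  0.08  ]
maul [0.4662 0.4322 0.08  ]
pot [0.6212 0.435  0.1   ]
spool [0.7626 0.0759 0.046 ]
[ 0.5557 -0.3607  0.0768] [ 0.5562 -0.3602  0.0767]
```

View pics/crop1.png

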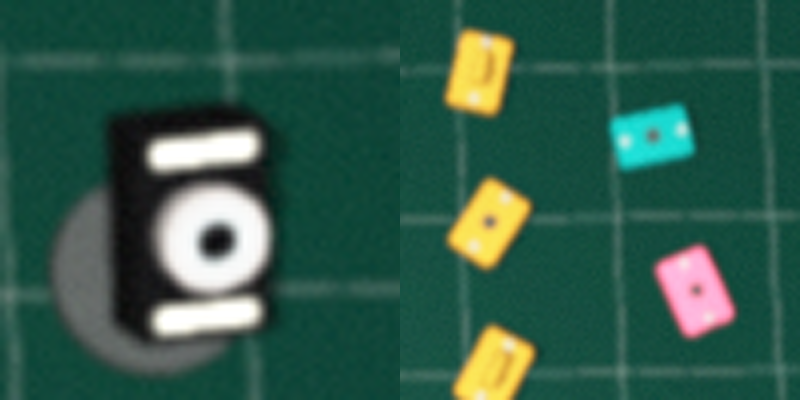

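The crop confirms it: the faulty clasp has a plain top and hole at (489,222) in the crop. The whole ones with bars are above and below it, and the look-alikes are turquoise and pink. The lens barrel is at (215,238) in the left crop. Next is a planning helper.

```bash
cat >> h.py <<'E'
def go(pos,yaw=None,Rt=None):
    "print turn (units, tool frame) to the wanted orientation, then shift (units) in the turned frame"
    from workcell import ctrl
    s=ctrl.state();R0=R.from_quat(s["tool_rot"][[1,2,3,0]])
    if Rt is None:
        if yaw is None: Rw=R0
        else: Rw=R.from_euler("z",yaw,degrees=True)*R.from_euler("x",180,degrees=True)
    else: Rw=R.from_matrix(Rt)
    rv=(R0.inv()*Rw).as_rotvec()/(np.pi/2)
    sh=Rw.inv().apply(np.array(pos)-s["ee_pos"])/.12
    print("t",round(s["time"],2),"turn",rv.round(4),"rows>=",round(abs(np.linalg.norm(rv))/.0795,1),"| shift",sh.round(4),"rows>=",round(np.linalg.norm(sh)/.345,1))
E
python3 - <<'E'
from h import *
from workcell import ctrl
print(ctrl.snapshot("wrist")["mount"].round(3))
go([.48,-.36,.33],0)
E
```

```text
[[-0.    -0.967 -0.253  0.071]
 [ 1.    -0.    -0.     0.001]
 [ 0.    -0.253  0.967 -0.159]
 [ 0.     0.     0.     1.   ]]
t 0.15 turn [-9.000e-04 -1.000e-04  1.896e-01] rows>= 2.4 | shift [ 2.5944 -1.577  -0.8761] rows>= 9.2
```

```bash
python3 -m inch '[[[0,0,-0.3,0,0,0.063],[0,0,-0.3,0,0,0.063],[0,0,-0.27,0,0,0.063],[0.26,-0.158,0,0,0,0],[0.26,-0.158,0,0,0,0],[0.26,-0.158,0,0,0,0],[0.26,-0.158,0,0,0,0],[0.26,-0.158,0,0,0,0],[0.26,-0.158,0,0,0,0],[0.26,-0.158,0,0,0,0],[0.26,-0.158,0,0,0,0],[0.26,-0.158,0,0,0,0],[0.26,-0.158,0,0,0,0],[0,0,0,0,0,0],[0,0,0,0,0,0],[0,0,0,0,0,0]]]' 0.35 10
python3 - <<'E'
from h import *
from workcell import ctrl
import pickle
s=ctrl.state();p=ctrl.snapshot("wrist");pickle.dump((s,p),open("w1.pkl","wb"))
print(s["ee_pos"],s["gripper_width"])
cv2.imwrite("pics/w1.png",cv2.resize(p["color"][:,:,::-1],(800,600),interpolation=cv2.INTER_CUBIC))
E
```

```text
time: 1.48
ee_pos: [0.48, -0.36, 0.3296]
tool_rot: [-0.0, 1.0, 0.001, -0.001]
force: [-1.1, -0.3, -0.2]
gripper_width: 0.352
grip_force: 0.0
[ 0.48002457 -0.36000328  0.32961226] 0.3517076860425546
```

View pics/w1.png

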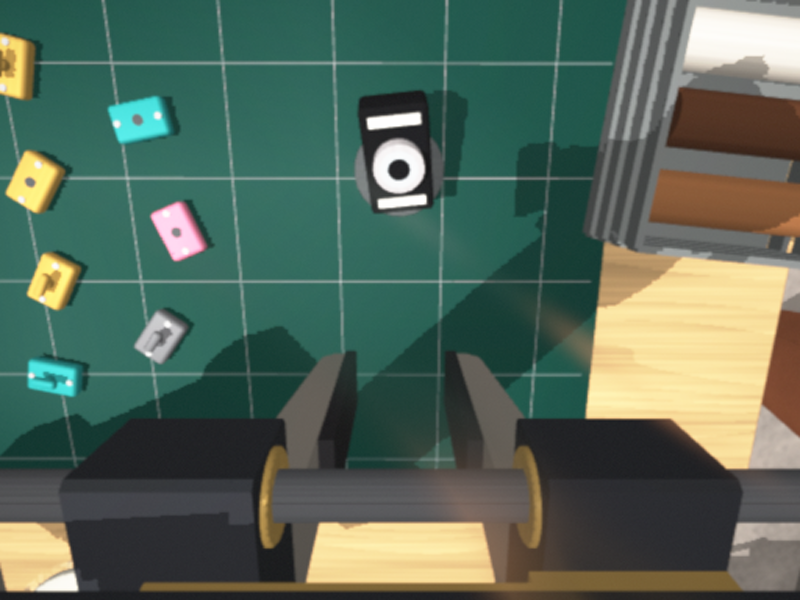

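The inspection camera's lens is at (398,168), with white strips at (393,122) and (402,202). Its back is visible on the far side, so it leans towards the base along its long side. I'll measure that, and the clasps as well.

```bash
python3 - <<'E'
from h import *;import pickle
np.set_printoptions(precision=4,suppress=True)
s,p=pickle.load(open("w1.pkl","rb"))
W=mask(p,(0,0,170),(179,60,255))
pt=[]
for c in blobs(W,30,3000):
    x,y,w,h=cv2.boundingRect(c);u=np.array([x+w/2,y+h/2])
    if 220<u[0]<290 and 65<u[1]<140:
        m=cv2.minAreaRect(c);e=cv2.fitEllipse(c);print(u/.64,m,"ell",e);pt.append((u[1],np.array(m[0]),np.array(e[0])))
pt.sort(key=lambda a:a[0])
L=cast(p,pt[1][2],.085,s);print("lens",L)
a=cast(p,pt[0][1],.089,s);b=cast(p,pt[2][1],.059,s);v=a-b;print(a,b,np.linalg.norm(v),"yaw",np.degrees(np.arctan2(v[1],v[0])))
# camera-to-lens two-view with top
d=pickle.load(open("d0.pkl","rb"))["top"]
WT=mask(d,(0,0,170),(179,60,255))
for c in blobs(WT,20,3000):
    u=c.mean(0)[0]/.64
    if 630<u[0]<680 and 260<u[1]<325:
        m=cv2.minAreaRect(c);print("top",m[0],cast(d,m[0],.085),cast(d,m[0],.089 if u[1]<280 else .059))
Y=mask(p,(19,110,100),(32,255,255))
for c in blobs(Y,150,4000):
    print("yel",c.mean(0)[0]/.64,rect(p,c,.014,s))
go([.44,-.03,.25],-30)
E
```

```text
[402.3438 201.5625] ((257.00494384765625, 128.54949951171875), (6.467741966247559, 30.54764175415039), 84.2894058227539) ell ((257.25103759765625, 128.55625915527344), (6.262735843658447, 40.21681594848633), 83.98336791992188)
[399.2188 166.4062] ((254.25003051757812, 106.25001525878906), (33.23401641845703, 32.52690887451172), 45.0) ell ((254.61192321777344, 106.30890655517578), (32.015037536621094, 33.4650993347168), 162.0877685546875)
[394.5312 121.0938] ((251.8231658935547, 76.90853881835938), (7.730207443237305, 34.34421157836914), 83.6598129272461) ell ((251.89671325683594, 76.94371032714844), (7.661693572998047, 45.23405456542969), 83.78829193115234)
lens [ 0.5588 -0.3587  0.085 ]
[ 0.5923 -0.3555  0.089 ] [ 0.5309 -0.3618  0.059 ] 0.06862666772285887 yaw 5.873891915458775
top (417.9923400878906, 200.93849182128906) [ 0.5263 -0.3519  0.085 ] [ 0.5301 -0.3613  0.059 ]
top (419.0, 188.5) [ 0.5566 -0.3566  0.085 ] [ 0.5612 -0.3661  0.059 ]
top (417.5699768066406, 173.98997497558594) [ 0.5924 -0.3559  0.085 ] [ 0.5915 -0.3545  0.089 ]
yel [315.0646 585.9672] (array([ 0.091 , -0.2595]), -89.93879114091396, (402.14923095703125, 11.030415534973145))
yel [629.9578 580.7418] (array([ 0.0979, -0.6373]), -89.93879096582532, (237.1927032470703, 24.11996078491211))
yel [532.1144 494.0049] (array([ 0.2109, -0.5054]), 14.467916488647461, (124.26548767089844, 22.582122802734375))
yel [269.8309 496.768 ] (array([ 0.2072, -0.219 ]), -8.172340393066406, (129.31956481933594, 27.34521484375))
yel [ 51.9081 281.4904] (array([ 0.4523, -0.021 ]), -29.62967300415039, (52.510284423828125, 37.085105895996094))
yel [ 33.1676 182.0312] (array([ 0.5464, -0.0203]), -34.620662689208984, (52.06227493286133, 37.469940185546875))
yel [13.9526 65.0269] (array([ 0.6435, -0.0228]), -11.579376220703125, (50.456390380859375, 28.113445281982422))
t 1.53 turn [0.0001 0.0005 0.3333] rows>= 4.2 | shift [-1.6628 -2.2195  0.6645] rows>= 8.3
```

```bash
python3 -m inch '[[[0,0,0,0,0,0.067],[0,0,0,0,0,0.067],[0,0,0,0,0,0.067],[0,0,0,0,0,0.066],[0,0,0,0,0,0.066],[-0.16,-0.22,0.1,0,0,0],[-0.16,-0.22,0.1,0,0,0],[-0.16,-0.22,0.1,0,0,0],[-0.16,-0.22,0.1,0,0,0],[-0.16,-0.22,0.1,0,0,0],[-0.16,-0.22,0.1,0,0,0],[-0.16,-0.22,0.1,0,0,0],[-0.16,-0.22,0.1,0,0,0],[-0.16,-0.22,0.1,0,0,0],[-0.16,-0.22,0.1,0,0,0],[0,0,0.2,0,0,0],[0,0,0.2,0,0,0],[0,0,0.2,0,0,0],[0,0,0,0,0,0],[0,0,0,0,0,0]]]'
cat > look.py <<'E'
import sys
from h import *;import pickle
from workcell import ctrl
np.set_printoptions(precision=4,suppress=True)
s=ctrl.state();p=ctrl.snapshot("wrist");pickle.dump((s,p),open("w.pkl","wb"))
print(s["ee_pos"],s["gripper_width"],s["grip_force"])
if len(sys.argv)>1: cv2.imwrite(f"pics/{sys.argv[1]}.png",cv2.resize(p["color"][:,:,::-1],(800,600),interpolation=cv2.INTER_CUBIC))
for c in blobs(mask(p,(19,110,100),(32,255,255)),400,60000):
    x,y,w,h=cv2.boundingRect(c)
    if x>0 and y>0 and x+w<512 and y+h<300: print("yel",c.mean(0)[0]/.64,rect(p,c,.014,s))
E
python3 look.py w2
```

```text
time: 3.2
ee_pos: [0.4446, -0.0358, 0.1374]
tool_rot: [-0.0, 0.966, -0.259, -0.001]
force: [0.4, 0.6, -0.4]
gripper_width: 0.345
grip_force: 0.0
[ 0.4446 -0.0358  0.1374] 0.34543650729442077 0.0
yel [ 60.8162 357.1549] (array([0.5156, 0.1587]), -11.183853149414062, (50.788330078125, 42.099327087402344))
yel [279.8881 160.6157] (array([ 0.5454, -0.0188]), -34.52799987792969, (49.791900634765625, 34.26148223876953))
```

View pics/w2.png

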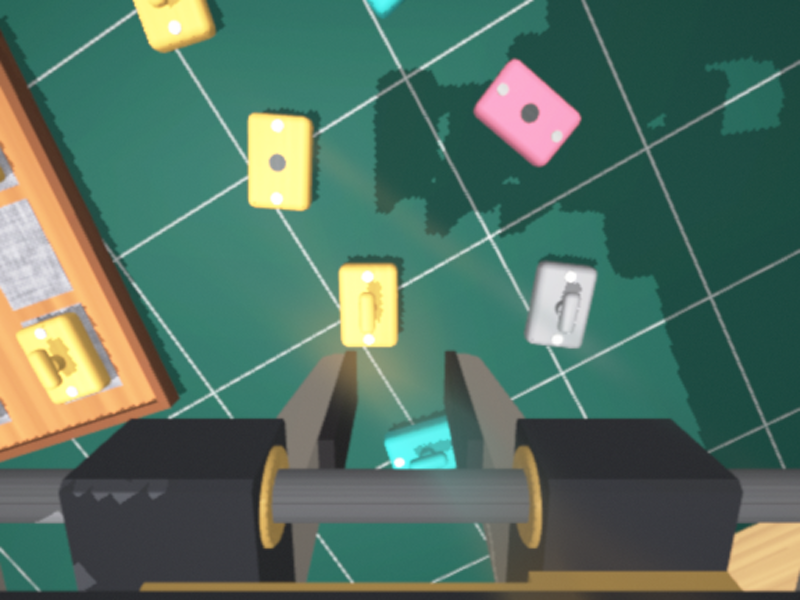

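Whole_b is centred below the tool at (369,305), with the faulty clasp at (278,162) and the tray at left. Glare broke the colour mask, so I'll loosen it.

```bash
sed -i 's/(19,110,100),(32/(15,70,90),(33/' look.py; python3 look.py; python3 - <<'E'
from h import *
from workcell import ctrl
go([.4515,-.0195,.036],-29.6)
E
```

```text
[ 0.4459 -0.0362  0.1389] 0.3497332734551613 0.0
yel [363.6082 322.8868] (array([ 0.4403, -0.0117]), -32.66013717651367, (78.51846313476562, 36.2440185546875))
yel [280.7487 163.8453] (array([ 0.5453, -0.0189]), -34.418739318847656, (50.47827911376953, 34.90841293334961))
t 3.3 turn [-0.0002 -0.0016 -0.0044] rows>= 0.1 | shift [-0.0339 -0.1418  0.8637] rows>= 2.5
```

```bash
python3 - <<'E'
from h import *;import pickle
s,p=pickle.load(open("w.pkl","rb"))
w=np.array([cast(p,np.array(u)*.64,.014,s)[:2] for u in((339,264),(397,262),(398,346),(341,347))]);m=w.mean(0);print(w,m)
print(np.degrees(np.arctan2(*(w[0]+w[1]-w[2]-w[3])[::-1])))
# felts and tray
G=mask(p,(0,0,90),(179,70,235))
go([*m,.036],-29.6); go([*m,.09],-29.6)
E
```

```text
[[ 0.48272327 -0.01725959]
 [ 0.46690015 -0.04696942]
 [ 0.42216288 -0.02171109]
 [ 0.43889458  0.00851238]] [ 0.45267022 -0.01935693]
-29.949859965541172
t 3.3 turn [-0.0002 -0.0016 -0.0044] rows>= 0.1 | shift [-0.026  -0.1477  0.8637] rows>= 2.5
t 3.3 turn [-0.0002 -0.0016 -0.0044] rows>= 0.1 | shift [-0.026  -0.1477  0.4137] rows>= 1.3
```

```bash
python3 -m inch '[[[-0.028,-0.148,0.2,0,0,0],[0,0,0.25,0,0,0],[0,0,0.2,0,0,0],[0,0,0.15,0,0,0],[0,0,0.114,0,0,0],[0,0,0,0,0,0],[0,0,0,0,0,0]]]' && python3 -m inch '[[[0,0,0,0,0,0],[0,0,0,0,0,0],[0,0,0,0,0,0],[0,0,0,0,0,0],[0,0,0,0,0,0],[0,0,0,0,0,0]]]' 0 20 && python3 -m inch '[[[0,0,-0.1,0,0,0],[0,0,-0.2,0,0,0],[0,0,-0.2,0,0,0],[0,0,-0.2,0,0,0],[0,0,-0.2,0,0,0],[0,0,0,0,0,0],[0,0,0,0,0,0]]]'
python3 - <<'E'
from h import *
go([.5773,.1431,.15],-11.6)
E
```

```text
time: 3.88
ee_pos: [0.4529, -0.0188, 0.0297]
tool_rot: [0.0, 0.966, -0.258, 0.001]
force: [-0.1, -0.1, -0.4]
gripper_width: 0.347
grip_force: 0.0
time: 4.38
ee_pos: [0.4523, -0.0184, 0.0291]
tool_rot: [0.0, 0.966, -0.258, 0.001]
force: [-0.9, 0.1, 5.5]
gripper_width: 0.097
grip_force: 20.0
time: 4.97
ee_pos: [0.4525, -0.0183, 0.1371]
tool_rot: [0.0, 0.966, -0.258, 0.001]
force: [-0.4, -0.0, -0.8]
gripper_width: 0.095
grip_force: 20.0
t 4.97 turn [-1.000e-04 -1.700e-03 -2.035e-01] rows>= 2.6 | shift [ 0.7484 -1.527  -0.1072] rows>= 4.9
```

```bash
python3 -m inch '[[[0,0,0,0,0,-0.068],[0,0,0,0,0,-0.068],[0,0,0,0,0,-0.0675],[0.05,-0.3,-0.1,0,0,0],[0.05,-0.3,-0.1,0,0,0],[0.05,-0.3,-0.1,0,0,0],[0.05,-0.3,-0.1,0,0,0],[0.05,-0.33,-0.1,0,0,0],[0,0,0,0,0,0],[0,0,0,0,0,0],[0,0,0,0,0,0]]]'; python3 look.py w3
```

```text
time: 5.88
ee_pos: [0.5166, 0.1552, 0.1939]
tool_rot: [0.001, 0.995, -0.101, -0.002]
force: [-0.5, 0.7, -0.5]
gripper_width: 0.095
grip_force: 20.0
[0.5166 0.1552 0.1939] 0.09495471959805579 19.999822229146957
yel [399.765  342.8012] (array([0.4706, 0.1642]), -16.60314178466797, (143.11624145507812, 67.02969360351562))
yel [288.4076 289.2964] (array([0.5244, 0.2344]), -14.199882507324219, (65.48622131347656, 37.017738342285156))
yel [280.3886 187.0393] (array([0.5941, 0.2198]), -11.605361938476562, (50.56806945800781, 36.77360153198242))
yel [642.0259 186.3039] (array([ 0.5465, -0.0162]), -34.180931091308594, (50.693565368652344, 37.18403244018555))
yel [347.5589 182.0031] (array([0.5835, 0.1756]), -10.372734069824219, (161.67332458496094, 9.681890487670898))
yel [399.8805  80.7721] (array([0.6421, 0.129 ]), -10.806671142578125, (51.38375473022461, 34.24989700317383))
```

View pics/w3.png

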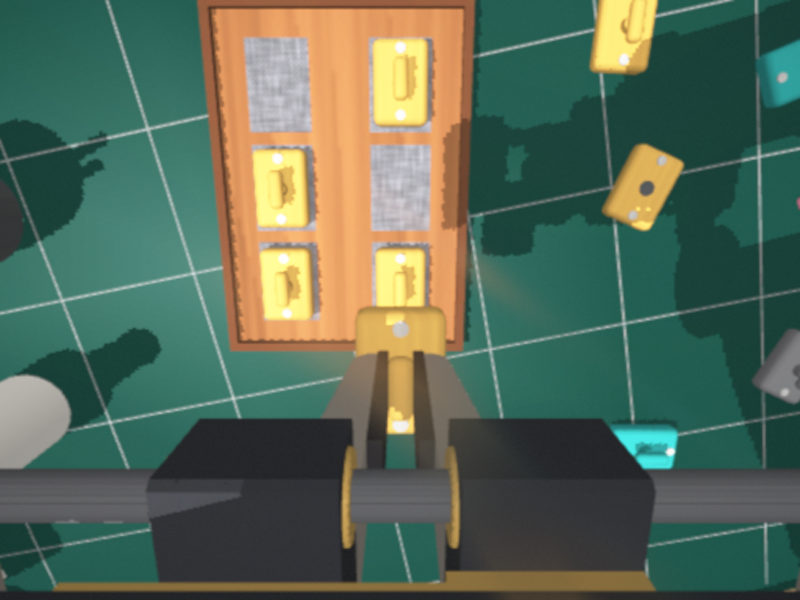

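```bash
python3 - <<'E'
from h import *;import pickle
np.set_printoptions(precision=4,suppress=True)
s,p=pickle.load(open("w.pkl","rb"))
G=mask(p,(0,0,90),(179,60,235))
for c in blobs(G,1200,6000):
    u=c.mean(0)[0]/.64
    if 230<u[0]<450 and u[1]<300:print("felt",u,rect(p,c,.010,s))
for n,u in(("f1",((371,145),(431,145),(430,230),(371,230))),("f2",((245,38),(309,38),(311,131),(250,132)))):
    print(n,np.mean([cast(p,np.array(v)*.64,.010,s) for v in u],0))
r=[cast(p,np.array(v)*.64,.1808,s) for v in((400.5,330),(400,427))];print(r,(r[0]+r[1])/2-s["ee_pos"],np.linalg.norm(r[0]-r[1]))
# rivets of a laid clasp, for spacing and yaw
r=[cast(p,np.array(v)*.64,.024,s) for v in((400,48),(400.5,116))];print((r[0]+r[1])/2,np.linalg.norm(r[0]-r[1]))
E
```

```text
felt [399.5573 187.0226] (array([0.578, 0.142]), -11.607620239257812, (55.28010559082031, 39.974613189697266))
felt [277.4162  83.6985] (array([0.6565, 0.2056]), -11.590370178222656, (55.47312545776367, 40.00004196166992))
f1 [0.5778 0.1413 0.01  ]
f2 [0.6561 0.205  0.01  ]
[array([0.5332, 0.151 , 0.1808]), array([0.4949, 0.1591, 0.1808])] [-0.0026 -0.0002 -0.0131] 0.039087629740773996
[0.6401 0.1289 0.024 ] 0.03850702040979511
```

```bash
python3 - <<'E'
from h import *
go([.5788,.1419,.0375],-11.6)
E
```

```text
t 5.93 turn [ 0.0009  0.0024 -0.0004] rows>= 0.0 | shift [5.2930e-01 6.0000e-04 1.3049e+00] rows>= 4.1
```

```bash
python3 -m inch '[[[0.26,0,0,0,0,0],[0.27,0,0,0,0,0],[0,0,0.3,0,0,0],[0,0,0.3,0,0,0],[0,0,0.3,0,0,0],[0,0,0.2,0,0,0],[0,0,0.1,0,0,0],[0,0,0,0,0,0],[0,0,0.06,0,0,0],[0,0,0.03,0,0,0],[0,0,0.015,0,0,0],[0,0,0,0,0,0],[0,0,0,0,0,0]]]'
python3 - <<'E'
from h import *
go([.5788,.1419,.0372],-11.6)
E
```

```text
time: 7.02
ee_pos: [0.581, 0.1428, 0.0407]
tool_rot: [-0.0, 0.995, -0.101, 0.001]
force: [-0.7, -0.8, 0.6]
gripper_width: 0.099
grip_force: 20.0
t 7.02 turn [-0.0003 -0.0011  0.    ] rows>= 0.0 | shift [-0.0166  0.0113  0.0293] rows>= 0.1
```

```bash
python3 -m inch '[[[-0.017,0.011,0.012,0,0,0],[0,0,0.012,0,0,0],[0,0,0.006,0,0,0],[0,0,0,0,0,0],[0,0,0,0,0,0],[0,0,0,0,0,0]]]'; python3 -m inch '[[[0,0,0,0,0,0],[0,0,0,0,0,0],[0,0,0,0,0,0],[0,0,0,0,0,0]]]' 0.3;  python3 -m inch '[[[0,0,-0.1,0,0,0],[0,0,-0.2,0,0,0],[0,0,-0.25,0,0,0],[0,0,-0.3,0,0,0],[0,0,-0.3,0,0,0],[0,0,0,0,0,0],[0,0,0,0,0,0],[0,0,0,0,0,0]]]'; python3 look.py w4;python3 - <<'E'
from h import *
go([.6435,-.014,.138],-13)
E
```

```text
time: 7.52
ee_pos: [0.5782, 0.1419, 0.0371]
tool_rot: [0.0, 0.995, -0.101, 0.0]
force: [-2.7, 0.2, 6.1]
gripper_width: 0.097
grip_force: 20.0
time: 7.85
ee_pos: [0.578, 0.1419, 0.036]
tool_rot: [-0.0, 0.995, -0.101, -0.0]
force: [0.6, -0.5, -0.0]
gripper_width: 0.297
grip_force: 0.0
time: 8.52
ee_pos: [0.5778, 0.1419, 0.1742]
tool_rot: [-0.0, 0.995, -0.101, -0.0]
force: [-0.5, 0.3, -0.1]
gripper_width: 0.302
grip_force: 0.0
[0.5778 0.1419 0.1742] 0.3022616227734406 0.0
yel [398.9009 379.4612] (array([0.5135, 0.1551]), -11.621017456054688, (53.62489700317383, 35.68716049194336))
yel [281.7745 378.4856] (array([0.5295, 0.2328]), -11.218994140625, (53.68711471557617, 36.84158706665039))
yel [399.9897 290.3886] (array([0.5754, 0.1418]), -11.624824523925781, (52.965065002441406, 35.30598831176758))
yel [279.3964 290.1495] (array([0.5899, 0.2206]), -11.62481689453125, (58.415096282958984, 37.201141357421875))
yel [643.3539 284.452 ] (array([ 0.547 , -0.0161]), -34.32162857055664, (50.58687973022461, 38.11534881591797))
yel [398.7481 186.7282] (array([0.641 , 0.1291]), -10.888160705566406, (50.82219696044922, 34.912540435791016))
yel [624.8204 131.1871] (array([ 0.6456, -0.0124]), -14.245956420898438, (50.316341400146484, 36.824859619140625))
t 8.57 turn [0.0004 0.0013 0.0155] rows>= 0.2 | shift [0.8311 1.1409 0.2915] rows>= 4.2
```

View pics/w4.png

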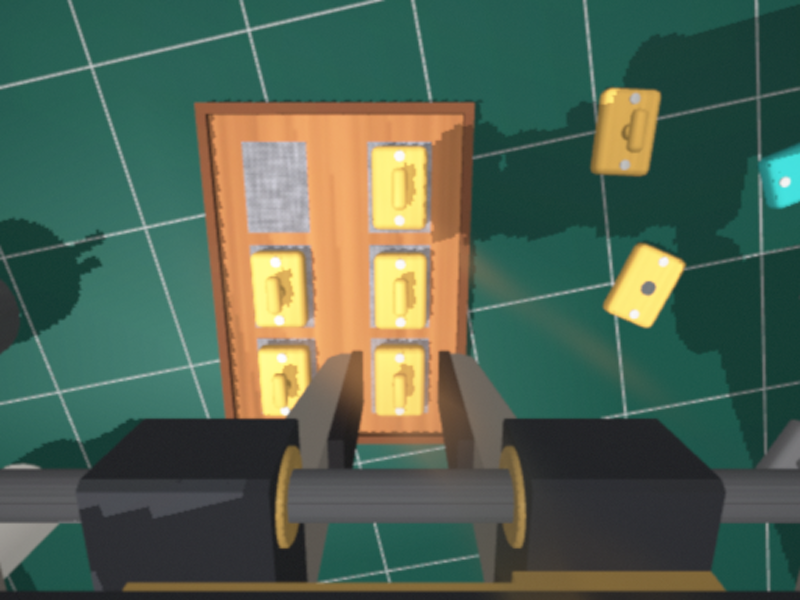

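Whole_b now lies on its felt at (400,290), in line with its neighbours. Whole_a is at (625,131) and the last felt at (275,187).

```bash
python3 -m inch '[[[0.2,0.28,0.07,0,0,0.009],[0.2,0.28,0.07,0,0,0.009],[0.2,0.28,0.07,0,0,0.009],[0.22,0.3,0.08,0,0,0],[0,0,0,0,0,0],[0,0,0,0,0,0]]]';python3 look.py;python3 - <<'E'
from h import *
go([.6445,-.0125,.030],-14.2)
E
```

```text
time: 9.07
ee_pos: [0.6402, -0.0101, 0.1375]
tool_rot: [-0.0, 0.992, -0.124, -0.003]
force: [0.9, 0.4, 0.2]
gripper_width: 0.302
grip_force: 0.0
[ 0.6402 -0.0101  0.1375] 0.3020585948674433 0.0
yel [141.644  353.4194] (array([0.6377, 0.1518]), 80.38521575927734, (120.14311218261719, 105.39029693603516))
yel [403.6797 288.5263] (array([ 0.6462, -0.0146]), -14.252616882324219, (49.62291717529297, 34.384735107421875))
t 9.12 turn [-0.0002  0.0026  0.0009] rows>= 0.0 | shift [0.042  0.023  0.9028] rows>= 2.6
```

```bash
python3 -m inch '[[[0.053,0.033,0.2,0,0,0],[0,0,0.25,0,0,0],[0,0,0.2,0,0,0],[0,0,0.15,0,0,0],[0,0,0.103,0,0,0],[0,0,0,0,0,0],[0,0,0,0,0,0]]]' && python3 -m inch '[[[0,0,0,0,0,0],[0,0,0,0,0,0],[0,0,0,0,0,0],[0,0,0,0,0,0],[0,0,0,0,0,0],[0,0,0,0,0,0]]]' 0 20 && python3 -m inch '[[[0,0,-0.1,0,0,0],[0,0,-0.2,0,0,0],[0,0,-0.25,0,0,0],[0,0,-0.25,0,0,0],[0,0,0,0,0,0],[0,0,0,0,0,0]]]'
python3 - <<'E'
from h import *
go([.6567,.2057,.10],-11.6)
E
```

```text
time: 9.7
ee_pos: [0.6465, -0.0128, 0.0321]
tool_rot: [-0.0, 0.993, -0.122, -0.0]
force: [-0.0, -1.2, -1.1]
gripper_width: 0.303
grip_force: 0.0
time: 10.2
ee_pos: [0.6477, -0.014, 0.0335]
tool_rot: [-0.0, 0.993, -0.122, 0.001]
force: [-1.0, 0.8, 6.0]
gripper_width: 0.094
grip_force: 21.1
time: 10.7
ee_pos: [0.6482, -0.0143, 0.1309]
tool_rot: [0.0, 0.993, -0.122, 0.002]
force: [0.2, 0.0, -1.4]
gripper_width: 0.091
grip_force: 21.1
t 10.7 turn [-0.     -0.0031 -0.0271] rows>= 0.3 | shift [-0.2996 -1.8097  0.2574] rows>= 5.4
```

```bash
python3 -m inch '[[[0,0,0,0,0,-0.027],[-0.048,-0.3,0,0,0,0],[-0.048,-0.3,0,0,0,0],[-0.048,-0.3,0,0,0,0],[-0.048,-0.3,0,0,0,0],[-0.048,-0.3,0,0,0,0],[-0.05,-0.3,0,0,0,0],[0,0,0.2,0,0,0],[0,0,0,0,0,0],[0,0,0,0,0,0],[0,0,0,0,0,0]]]'
python3 look.py; python3 - <<'E'
from h import *
go([.658,.2054,.042],-11.6)
E
```

```text
time: 11.62
ee_pos: [0.6554, 0.2035, 0.1031]
tool_rot: [0.0, 0.995, -0.102, -0.001]
force: [-0.3, -0.1, -1.7]
gripper_width: 0.095
grip_force: 21.0
[0.6554 0.2035 0.1031] 0.09499569125821372 20.969346268102527
yel [542.8255 404.1927] (array([0.5915, 0.1357]), 78.28302764892578, (39.28364562988281, 18.633272171020508))
yel [476.087 371.087] (array([0.6153, 0.1695]), -9.844589233398438, (46.13821792602539, 14.140067100524902))
yel [557.1519 325.0632] (array([0.6329, 0.1242]), -11.361213684082031, (63.63039016723633, 46.32791519165039))
t 11.67 turn [ 0.0002  0.0002 -0.001 ] rows>= 0.0 | shift [ 0.0112 -0.0193  0.5181] rows>= 1.5
```

```bash
python3 -m inch '[[[0.011,-0.019,0.15,0,0,0],[0,0,0.15,0,0,0],[0,0,0.1,0,0,0],[0,0,0.06,0,0,0],[0,0,0.03,0,0,0],[0,0,0,0,0,0],[0,0,0,0,0,0],[0,0,0,0,0,0]]]'
python3 - <<'E'
from h import *
go([.658,.2054,.040],-11.6)
E
```

```text
time: 12.33
ee_pos: [0.6587, 0.2067, 0.0466]
tool_rot: [-0.0, 0.995, -0.101, 0.001]
force: [0.6, -0.2, -1.0]
gripper_width: 0.094
grip_force: 21.0
t 12.33 turn [-0.0004 -0.0012 -0.0001] rows>= 0.0 | shift [-0.0037  0.0121  0.0547] rows>= 0.2
```

```bash
python3 -m inch '[[[-0.004,0.01,0.02,0,0,0],[0,0,0.015,0,0,0],[0,0,0,0,0,0],[0,0,0,0,0,0]]]';python3 -m inch '[[[0,0,0.01,0,0,0],[0,0,0.01,0,0,0],[0,0,0,0,0,0],[0,0,0,0,0,0]]]'
```

```text
time: 12.67
ee_pos: [0.6576, 0.2057, 0.0415]
tool_rot: [-0.0, 0.995, -0.101, 0.001]
force: [0.9, -0.0, 0.9]
gripper_width: 0.094
grip_force: 21.0
time: 13.0
ee_pos: [0.6577, 0.2057, 0.0415]
tool_rot: [0.0, 0.995, -0.101, 0.0]
force: [-6.1, -1.6, 13.4]
gripper_width: 0.091
grip_force: 21.1
```

```bash
python3 -m inch '[[[0,0,0,0,0,0],[0,0,0,0,0,0],[0,0,0,0,0,0],[0,0,0,0,0,0]]]' 0.3;  python3 -m inch '[[[0,0,-0.1,0,0,0],[0,0,-0.2,0,0,0],[0,0,-0.25,0,0,0],[-0.25,0,-0.2,0,0,0],[-0.25,0,-0.2,0,0,0],[-0.25,0,-0.2,0,0,0],[0,0,0,0,0,0],[0,0,0,0,0,0],[0,0,0,0,0,0]]]'; python3 look.py w5;python3 - <<'E'
from h import *
go([.546,-.018,.138],-34.4)
E
```

```text
time: 13.33
ee_pos: [0.6568, 0.2056, 0.0381]
tool_rot: [0.0, 0.995, -0.101, -0.0]
force: [0.5, -0.5, 1.1]
gripper_width: 0.298
grip_force: 0.0
time: 14.08
ee_pos: [0.5693, 0.2235, 0.1767]
tool_rot: [0.0, 0.995, -0.101, 0.0]
force: [0.7, 0.9, -0.3]
gripper_width: 0.302
grip_force: 0.0
[0.5693 0.2235 0.1767] 0.30185997596836467 0.0
yel [515.1786 344.0689] (array([0.5134, 0.1538]), -11.6217041015625, (53.13121795654297, 36.20336151123047))
yel [399.6492 344.8023] (array([0.5289, 0.2317]), -10.893630981445312, (54.578704833984375, 35.072532653808594))
yel [521.7563 251.9581] (array([0.5745, 0.1407]), -11.467758178710938, (52.460689544677734, 36.20854187011719))
yel [399.7196 250.01  ] (array([0.5931, 0.2181]), -12.402763366699219, (51.55030822753906, 34.602996826171875))
yel [399.4638 147.3743] (array([0.6554, 0.2053]), -12.448516845703125, (51.1957893371582, 34.74808120727539))
yel [527.5709 145.2398] (array([0.6414, 0.1278]), -11.668197631835938, (50.68476104736328, 36.51755905151367))
t 14.13 turn [0.0005 0.0005 0.253 ] rows>= 3.2 | shift [0.9766 1.7679 0.3148] rows>= 5.9
```

View pics/w5.png

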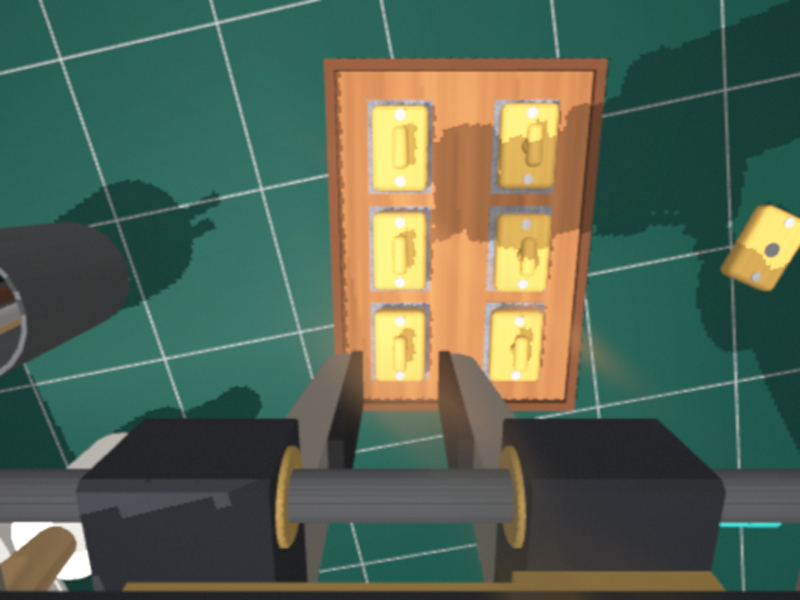

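All six felts are filled and lined up, with the new clasps at (400,147) and (522,252). Next is the faulty clasp.

```bash
python3 -m inch '[[[0,0,0,0,0,0.065],[0,0,0,0,0,0.065],[0,0,0,0,0,0.065],[0,0,0,0,0,0.058],[0.15,0.27,0,0,0,0],[0.15,0.27,0,0,0,0],[0.15,0.27,0,0,0,0],[0.16,0.28,0,0,0,0],[0.16,0.28,0.1,0,0,0],[0.16,0.28,0.1,0,0,0],[0.045,0.118,0.11,0,0,0],[0,0,0,0,0,0],[0,0,0,0,0,0],[0,0,0,0,0,0]]]' 0.62;python3 look.py;python3 - <<'E'
from h import *
go([.546,-.018,.018],-34.4)
E
```

```text
time: 15.3
ee_pos: [0.5461, -0.017, 0.1392]
tool_rot: [-0.0, 0.955, -0.296, -0.0]
force: [0.2, -0.8, -0.2]
gripper_width: 0.617
grip_force: 0.0
[ 0.5461 -0.017   0.1392] 0.6167275690303751 0.0
yel [ 32.7095 422.6992] (array([0.6123, 0.2195]), 87.16053771972656, (44.91142272949219, 17.175966262817383))
yel [400.524  298.4188] (array([ 0.5469, -0.0187]), -34.393795013427734, (50.37970733642578, 34.713260650634766))
yel [167.379  325.8871] (array([0.6096, 0.1074]), -8.435333251953125, (136.5406951904297, 17.632518768310547))
t 15.35 turn [-0.0003 -0.0001  0.0009] rows>= 0.0 | shift [0.0035 0.011  1.0137] rows>= 2.9
```

```bash
python3 -m inch '[[[0.008,0.011,0.2,0,0,0],[0,0,0.3,0,0,0],[0,0,0.25,0,0,0],[0,0,0.15,0,0,0],[0,0,0.08,0,0,0],[0,0,0.03,0,0,0],[0,0,0,0,0,0],[0,0,0,0,0,0],[0,0,0,0,0,0]]]'
```

```text
time: 16.1
ee_pos: [0.5474, -0.0192, 0.0201]
tool_rot: [-0.0, 0.955, -0.295, 0.002]
force: [-0.5, 0.3, 0.1]
gripper_width: 0.616
grip_force: 0.0
```

```bash
python3 -m inch '[[[0,0,0.02,0,0,0],[0,0,0,0,0,0],[0,0,0,0,0,0]]]'; python3 -m inch '[[[0,0,0,0,0,0],[0,0,0,0,0,0],[0,0,0,0,0,0],[0,0,0,0,0,0],[0,0,0,0,0,0],[0,0,0,0,0,0]]]' 0 30
```

```text
time: 16.35
ee_pos: [0.5461, -0.0192, 0.0163]
tool_rot: [-0.0, 0.955, -0.296, 0.0]
force: [1.2, 0.4, 0.7]
gripper_width: 0.617
grip_force: 0.0
time: 16.85
ee_pos: [0.5458, -0.0191, 0.0159]
tool_rot: [-0.0, 0.955, -0.295, 0.0]
force: [0.1, 1.0, 0.1]
gripper_width: 0.366
grip_force: 30.0
```

```bash
cat > fin.py <<'E'
from h import *
t=np.radians(25);a=np.radians(5.9);h=np.array([np.cos(a),np.sin(a),0]);u=np.array([0,0,1.])
zc=np.cos(t)*u-np.sin(t)*h;xc=np.cos(t)*h+np.sin(t)*u
Rt=np.stack([xc,np.cross(-zc,xc),-zc],1);P=np.array([.5583,-.358,.085])+.114*zc
print(P)
E
python3 -m inch '[[[0,0,-0.1,0,0,0],[0,0,-0.2,0,0,0],[0,0,-0.3,0,0,0],[0,0,-0.3,0,0,0],[0,0,-0.3,0,0,0],[0,0,-0.3,0,0,0],[0,0,-0.3,0,0,0],[0,0,-0.2,0,0,-0.075],[0,0,0,0,0,-0.075],[0,0,0,0,0,-0.075],[0,0,0,0,0,-0.075],[0,0,0,0,0,-0.075],[0,0,0,0,0,-0.073],[0,0,0,0,0,0],[0,0,0,0,0,0]]]';python3 - <<'E'
from fin import *
go([P[0],P[1],.26],5.9);go(P,Rt=Rt)
E
```

```text
time: 18.1
ee_pos: [0.5457, -0.0191, 0.2564]
tool_rot: [0.0, 0.999, 0.05, 0.0]
force: [-0.2, -0.5, -1.2]
gripper_width: 0.366
grip_force: 30.0
[ 0.51037673 -0.36295239  0.18831909]
t 18.1 turn [ 0.0001 -0.0002 -0.0015] rows>= 0.0 | shift [-0.5872  2.8204 -0.0302] rows>= 8.4
t 18.1 turn [ 0.0004  0.2776 -0.0014] rows>= 3.5 | shift [-0.7719  2.8204  0.2659] rows>= 8.5
```

```bash
python3 -m inch '[[[-0.05,0.24,0,0,0,0],[-0.05,0.24,0,0,0,0],[-0.05,0.24,0,0,0,0],[-0.05,0.24,0,0,0,0],[-0.05,0.24,0,0,0,0],[-0.05,0.24,0,0,0,0],[-0.05,0.24,0,0,0,0],[-0.05,0.24,0,0,0,0],[-0.05,0.24,0,0,0,0],[-0.05,0.24,0,0,0,0],[-0.05,0.24,0,0,0,0],[-0.037,0.18,0,0,0,0],[0,0,0,0,0.056,0],[0,0,0,0,0.056,0],[0,0,0,0,0.056,0],[0,0,0,0,0.056,0],[0,0,0,0,0.054,0],[0,0,0,0,0,0],[0,0,0,0,0,0],[0,0,0,0,0,0]]]';python3 - <<'E'
from fin import *
go(P,Rt=Rt)
E
```

```text
time: 19.77
ee_pos: [0.5111, -0.3632, 0.2565]
tool_rot: [-0.011, 0.975, 0.05, 0.216]
force: [0.4, -0.7, -1.2]
gripper_width: 0.366
grip_force: 30.0
[ 0.51037673 -0.36295239  0.18831909]
t 19.77 turn [ 0.0002  0.0007 -0.    ] rows>= 0.0 | shift [-0.2451 -0.0023  0.5126] rows>= 1.6
```

```bash
python3 -m inch '[[[-0.05,0,0.1,0,0,0],[-0.05,0,0.1,0,0,0],[-0.05,0,0.1,0,0,0],[-0.05,0,0.1,0,0,0],[-0.045,-0.002,0.11,0,0,0],[0,0,0,0,0,0],[0,0,0,0,0,0],[0,0,0,0,0,0],[0,0,0,0,0,0],[0,0,0,0,0,0],[0,0,0,0,0,0]]]';python3 look.py; python3 - <<'E'
from fin import *
from workcell import ctrl
go(P,Rt=Rt)
p=ctrl.snapshot("scene");w=ctrl.snapshot("wrist")["color"]
a=p["color"][210:330,110:210];
cv2.imwrite("pics/f1.png",np.hstack([cv2.resize(a,(375,450))[:,:,::-1],cv2.resize(w,(425,450))[:,:,::-1]]))
E
```

```text
time: 20.68
ee_pos: [0.5103, -0.3633, 0.1888]
tool_rot: [-0.011, 0.975, 0.051, 0.217]
force: [-0.8, 0.2, -0.8]
gripper_width: 0.363
grip_force: 30.0
[ 0.5103 -0.3633  0.1888] 0.3633606183634907 29.999915957450867
yel [411.63   391.1227] (array([ 0.5193, -0.3694]), 5.930277347564697, (93.8225326538086, 88.71964263916016))
[ 0.51037673 -0.36295239  0.18831909]
t 20.73 turn [ 0.0004 -0.0006  0.0007] rows>= 0.0 | shift [ 0.     -0.0013  0.0032] rows>= 0.0
```

View pics/f1.png

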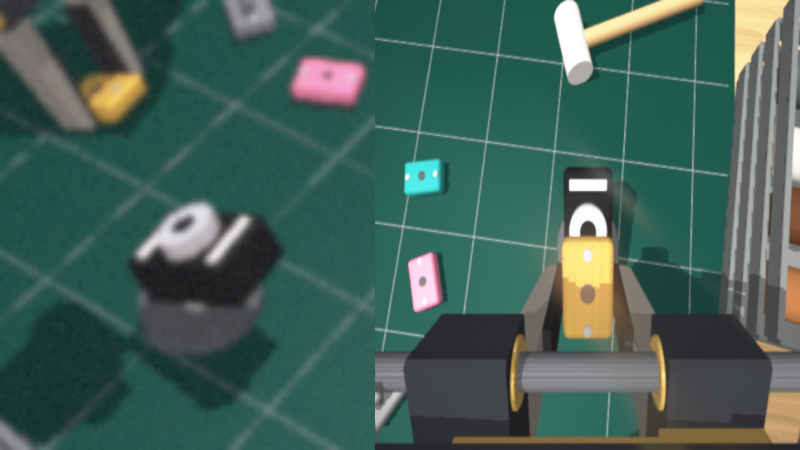

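The faulty clasp, at (588,288), sits square over the lens and lines up with the camera box. It is held at 30 N and still.

```bash
python3 -c "
from workcell import ctrl
print(ctrl.sign_off())"
```

```text
the job is handed in; nothing more can be done
None
```

I handed the job in after about 21 s of robot time: both whole clasps lie lined up on the two empty felts, about 2 mm off centre at most by the wrist camera. The faulty clasp is held still, gripped at 30 N, with its underside about 100 mm from the inspection lens and square to it; the hand-in returned no verdict.

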